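# Gather the loose beacon caps in the tote's orange corner

### The arm

A 6-joint arm with a two-finger parallel gripper is mounted at the origin on the work surface. World frame = base frame: x ahead of the robot, y to its left, z up, the work surface at z = 0. Lengths are in mm, angles in degrees, forces in N, time in s.
With the tool pointing down it reaches from about 350 to 850 mm from the base axis. Payload 8.1 kg.
Tool frame: the origin (TCP) lies midway between the tips of the shut fingers; the grasp point (between the pads) lies 19 mm behind it (hold_point_z is the distance from the TCP to the grasp point, in mm); z points along the fingers, y is the direction in which the jaws open and shut (so a half turn about z gives the same grasp; the last joint's range is limited). The gripper opens to 85 mm and grips with 20 to 120 N. Pads are 22 mm wide; open, the fingers measure 114 mm over their backs; the gripper's body (76 mm by 85 mm) begins 54 mm behind the grasp point. The pads swing forward as they close: fully open they stand 13 mm farther back than shut.
Start: joints at [59.336, 7.471, 85.268, -0, 87.261, -4.893], TCP at [260.851, 540.335, 231.292] pointing down, gripper open.
Joint ranges: [-169.43, 169.43], [-51.17, 129.36], [1.28, 143.12], [-76.62, 256.62], [0, 156.53], [-152.29, 152.29]. Speed limits (degrees/s): [136.94, 136.94, 159.86, 180, 180, 180].

### API

Orientations are given as [roll, pitch, yaw] about the fixed x, y, z axes, in that order (R = Rz(yaw) Ry(pitch) Rx(roll)).
In Python, from bench import sense, snapshot, camera_params, hand_in, hold_point_z gives the robot as it stands.
- The arm moves only by the tool servo_tool, never from a script. Its argument "motion" is a list of rows, each a list of 7 numbers: the finger opening in mm, from 0 to 85.4, then the shift along the tool's x, y, z in mm, then the turn, a rotation vector about the tool's x, y, z in rad. A call has 1 to 10 rows; each row shifts and turns the pose as measured when the row begins, along the tool's axes as they then stand; what a row does not reach is not made up. A row lasts 1/10 s, in which the tool goes at most 50 mm and 8.59 degrees, less where a joint would pass 70% of its speed; a pose out of reach is approached as far as the arm can. A call with a gripper value outside its range is refused whole. The fingers move at their own pace and stop on an object; "force" is the grip in N (left out, the last holds). Time passes only in rows, so rows that do not move let the fingers close. It gives the time, the measured TCP pose, the force and the opening at its end, in the units of the state.
- sense(): the state, without advancing time (a new reading comes with each control period).
- snapshot(name): name is "side" or "top" or "wrist"; returns the picture (400x640x3 uint8, blue, green, red); there is no depth.
- camera_params(name): a dict with "fx", "fy", "cx", "cy" (pixels), "D" ([k1, k2, p1, p2, k3] as OpenCV has them; the pictures are not rectified), "R" (3x3) and "t" (3): a world point X has camera coordinates R X + t; the wrist camera has in their place "tool_from_camera" (4x4, takes a point from camera to tool coordinates, whose origin is the TCP and whose axes are the flange's). Camera axes: x right, y down, z forward; pixel columns grow to the right and rows downward; lengths in mm; the calibration is good to about 2 mm. A picture is of the moment at which its call begins: read the wrist's pose just before it. camera_params takes no time and is no camera call.
- hand_in(): hands the job in, once; it reports no verdict.
The state is a dict: "time": time; "joint_pos": joint angles; "qd": joint speeds; "joint_efforts": joint torques, N m; "tool_pos": TCP position; "tcp_rot": TCP orientation; "ft_force": force on the tool from outside, world axes, zero at the start; "wrist_torque": the same for the moment, N m; "finger_gap": finger opening in mm.
Only numpy, scipy, OpenCV 4.12 (cv2) and the standard library are available. Lean on these libraries where they do the work, as an engineer would, in place of code of your own. Each camera call takes 0.05 s, during which the arm holds its last target. There are 200 camera calls.

### The job

Pick up the grey tote by its black handle and tilt it until all three loose brass caps have slid together into the corner marked orange, without touching or spilling the caps. Finish while still holding the tote in the air, motionless, its lowest corner at least 5 cm above the plank and still tilted down towards the orange corner by about 30 degrees or more (but not past 55), so that a gloved colleague can scoop the caps out. Leave the beacon stand, picket, compass and survey marker undisturbed.

Things in the scene. Friction and masses are not known exactly. Their poses are not given: they have to be found in the camera images.
- tote: loose open grey plastic tote, 180 (its x) by 130 mm (its y), walls 50 mm high, walls and floor 4 mm thick, 0.22 to 0.45 kg, standing level at any heading. A rigid black bar handle arches over its middle along y, top 120 mm above the underside, on a 26 mm wide upright at the middle of each long side. The +x +y corner is marked orange on walls and rim. Origin: centre of underside, z up
- handle (a point): centre of the handle bar, 108 mm above the tote's underside; axes as the tote's. The level bar is 142 mm long (along y), 22 mm thick (flat sides facing +x and -x) and 24 mm high
- marked_corner (a point): inner floor corner of the tote at the orange mark, at (+86, +61, +4) mm in the tote's frame. With high friction the caps slide along the walls into it only when the tote is tilted towards it by more than about 25 degrees
- cap_a: loose brass battery cap, a plain disc 22 mm in diameter and 10 mm high, 30 g, lying flat on the tote's floor; slides easily on the plastic (friction coefficient 0.16 to 0.24). Origin: centre of its underside, z up through the disc
- cap_b: loose brass battery cap, a plain disc 22 mm in diameter and 10 mm high, 30 g, lying flat on the tote's floor; slides easily on the plastic (friction coefficient 0.16 to 0.24). Origin: centre of its underside, z up through the disc
- cap_c: loose brass battery cap, a plain disc 22 mm in diameter and 10 mm high, 30 g, lying flat on the tote's floor; slides easily on the plastic (friction coefficient 0.16 to 0.24). Origin: centre of its underside, z up through the disc
- stand: bystander: loose slotted oak block 80 x 200 x 50 mm (x, y, z), 1.1 kg, holding three beacon units in 35 mm deep slots. Origin: centre of its underside
- beacon_1: bystander: upright yellow beacon unit 28 x 43 x 105 mm with a black cap and a stub antenna, 130 mm high in all, standing loose in a slot of the stand, its top 145 mm above the plank. Origin: centre of its underside
- beacon_2: bystander: upright yellow beacon unit 28 x 43 x 105 mm with a black cap and a stub antenna, 130 mm high in all, standing loose in a slot of the stand, its top 145 mm above the plank. Origin: centre of its underside
- beacon_3: bystander: upright yellow beacon unit 28 x 43 x 105 mm with a black cap and a stub antenna, 130 mm high in all, standing loose in a slot of the stand, its top 145 mm above the plank. Origin: centre of its underside
- picket: bystander: steel snow picket, an angle section 450 mm long along its x, 69 mm wide and 36 mm high, lying ridge up on the plank. Origin: under its middle, at plank height
- compass: bystander: round blue plastic compass housing with white dial, 64 mm in diameter, 14 mm high, with a lug 23 mm long at its +x. Origin: centre of the underside of the round part
- marker: bystander: brass survey marker cap, a domed disc 82 mm in diameter, 13 mm high. Origin: centre of its underside

How it is judged:
By the outcome, as a careful person would: the job done as asked, in the order asked, and still so for the second after the job is handed in, while the arm keeps its last pose, push and grip.
It also fails if it takes over 35 s, if anything falls off the work surface, if the arm or the gripper's body presses on something with over 40 N, if the wrist force passes 120 N, or if a joint passes its speed limit or range.

## Working session

There is one attempt and no reset: what is moved stays moved. The work goes in short steps, Python scripts to look and compute and a tool call to move; the robot and the scene stay as the last step left them, time stands still between calls to the robot, and variables do not carry over. Pictures are saved under pics/ and viewed, about 8 in all and at most 12, crops included, and the job is handed in when it is done.

Besides the shell and the picture viewer there is one more tool, called after ">>>" by a JSON object that holds its "op" and its "data", one argument or row to a line. servo_tool: Moves the arm, as the interface text tells. Its arguments: {"type":"object","properties":{"motion":{"type":"array"},"force":{"type":"number"}},"required":["motion"]}

```bash
ls; mkdir -p pics; python3 - <<'E'
from bench import *
import cv2
s=sense();print(s['time'],s['tool_pos'],s['tcp_rot'],s['finger_gap'],hold_point_z)
for n in("top","side"):
    cv2.imwrite(f"pics/{n}0.png",snapshot(n));p=camera_params(n);print(n,p)
print(camera_params("wrist"))
E
```

```text
pics
0.0 [260.58993392 539.8510723  230.25006978] [-1.79894858e+02 -8.67818796e-03  1.54224520e+02] 85.42054070621495 18.700000000000003
top {'fx': 455.03357771661155, 'fy': 455.03357771661155, 'cx': 318.18739120760176, 'cy': 201.19208126629667, 'D': array([-0.02530912,  0.        ,  0.        ,  0.        ,  0.        ]), 'R': array([[-5.31251644e-03, -9.99985511e-01, -8.68992821e-04],
       [-9.81657776e-01,  5.38075986e-03, -1.90575597e-01],
       [ 1.90577511e-01, -1.59382430e-04, -9.81672138e-01]]), 't': array([  19.51296088,  595.67817108, 1362.67256311])}
side {'fx': 377.35809944128727, 'fy': 377.35809944128727, 'cx': 315.5209727518612, 'cy': 202.47896267453575, 'D': array([-0.09135903,  0.        ,  0.        ,  0.        ,  0.        ]), 'R': array([[-0.96309822, -0.26873735, -0.01490119],
       [-0.18711959,  0.70833701, -0.68062099],
       [ 0.19346335, -0.65271657, -0.73248414]]), 't': array([604.51977295, 149.54109344, 957.59160072])}
{'fx': 323.60473455666556, 'fy': 323.60473455666556, 'cx': 318.21472444426854, 'cy': 195.79843078850024, 'D': array([-0.02384566,  0.        ,  0.        ,  0.        ,  0.        ]), 'tool_from_camera': array([[ 1.34051769e-03, -9.54958835e-01, -2.96735280e-01,
         7.53906588e+01],
       [ 9.99999053e-01,  1.37299271e-03,  9.89599282e-05,
        -1.33735439e+00],
       [ 3.12912719e-04, -2.96735132e-01,  9.54959771e-01,
        -1.42269018e+02],
       [ 0.00000000e+00,  0.00000000e+00,  0.00000000e+00,
         1.00000000e+00]])}
```

View pics/top0.png

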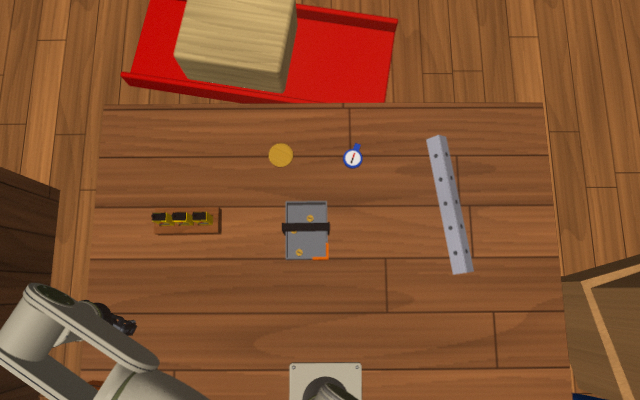

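View pics/side0.png

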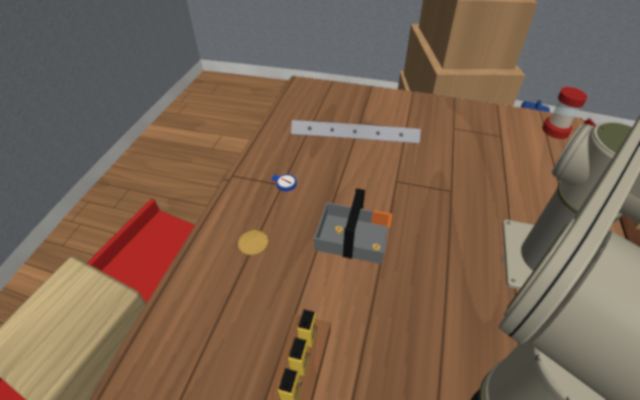

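Top view: tote with black bar at about px (283–329, 228), orange corner at (328, 258), i.e. toward the robot and to its right. Caps are at (310,218), (299,252) and (~294,231). The side view agrees: bar from (360,190) to (348,256). Stand, marker, compass and picket are all well clear.

```bash
cat > h.py <<'E'
import numpy as np,cv2
from bench import *
from scipy.spatial.transform import Rotation as Ro
def cam(n,s=None):
    p=camera_params(n);K=np.array([[p['fx'],0,p['cx']],[0,p['fy'],p['cy']],[0,0,1]])
    if n=='wrist':
        T=np.eye(4);T[:3,:3]=Ro.from_euler('xyz',s['tcp_rot'],degrees=True).as_matrix();T[:3,3]=s['tool_pos']
        M=np.linalg.inv(T@p['tool_from_camera']);return K,p['D'],M[:3,:3],M[:3,3]
    return K,p['D'],p['R'],p['t']
def ray(c,uv):
    K,D,R,t=c;q=cv2.undistortPoints(np.array([[uv]],float),K,D)[0,0]
    d=R.T@np.array([q[0],q[1],1]);return -R.T@t,d/np.linalg.norm(d)
def plane(c,uv,z):
    o,d=ray(c,uv);return o+d*(z-o[2])/d[2]
def tri(rs):
    A=sum(np.eye(3)-np.outer(d,d) for o,d in rs);b=sum((np.eye(3)-np.outer(d,d))@o for o,d in rs)
    x=np.linalg.solve(A,b);return x,[np.linalg.norm(np.cross(x-o,d)) for o,d in rs]
def black(im,roi,v=50):
    x0,y0,x1,y1=roi;m=np.zeros(im.shape[:2],np.uint8);m[y0:y1,x0:x1]=(im[y0:y1,x0:x1].max(2)<v)*255
    c=max(cv2.findContours(m,cv2.RETR_EXTERNAL,cv2.CHAIN_APPROX_NONE)[0],key=cv2.contourArea);return c
def orange(im,roi):
    x0,y0,x1,y1=roi;h=cv2.cvtColor(im,cv2.COLOR_BGR2HSV);m=np.zeros(im.shape[:2],np.uint8)
    m[y0:y1,x0:x1]=cv2.inRange(h,(5,200,150),(18,255,255))[y0:y1,x0:x1]
    return max(cv2.findContours(m,cv2.RETR_EXTERNAL,cv2.CHAIN_APPROX_NONE)[0],key=cv2.contourArea)
E
python3 - <<'E'
from h import *
t=cv2.imread('pics/top0.png');s=cv2.imread('pics/side0.png');ct,cs=cam('top'),cam('side')
b=black(t,(270,190,345,275));r=cv2.minAreaRect(b);print('top bar',r)
bs=black(s,(310,170,410,275));print('side bar',cv2.minAreaRect(bs),cv2.boundingRect(bs))
P=cv2.boxPoints(r);P=P[np.argsort(P[:,0])];L,R=(P[0]+P[1])/2,(P[2]+P[3])/2
for z in(108,120):print(z,plane(ct,L,z),plane(ct,R,z),plane(ct,r[0],z))
x,e=tri([ray(ct,r[0]),ray(cs,cv2.minAreaRect(bs)[0])]);print('tri centre',x,e)
for im,roi,n in((t,(270,190,345,275),'top'),(s,(310,170,410,275),'side')):
    o=orange(im,roi);print(n,cv2.boundingRect(o),cv2.minAreaRect(o))
print('orange corner z50',plane(ct,(328.5,259),50))
E
```

```text
top bar ((305.0, 228.0), (10.0, 46.0), 90.0)
side bar ((352.2409973144531, 222.79153442382812), (11.938546180725098, 68.23240661621094), 12.26477336883545) (343, 190, 21, 68)
108 [505.30696047 124.3576098  108.        ] [504.57624949 -12.43743332 108.        ] [504.94674419  55.94950637 108.        ]
120 [503.69760022 123.39426829 120.        ] [502.97341716 -12.17869616 120.        ] [503.34060199  55.59729872 120.        ]
tri centre [511.69676507  57.31127472  61.3245688 ] [np.float64(0.49839843935933686), np.float64(0.4983984393593755)]
top (313, 243, 16, 17) ((320.5, 251.0), (15.0, 16.0), 0.0)Traceback (most recent call last):
  File "<stdin>", line 9, in <module>
  File "h.py", line 24, in orange
    return max(cv2.findContours(m,cv2.RETR_EXTERNAL,cv2.CHAIN_APPROX_NONE)[0],key=cv2.contourArea)
ValueError: max() iterable argument is empty
```

>>> {"op": "servo_tool", "data": {
  "motion": [
    [85,-36,-27.5,0,0,0,0],
    [85,-36,-27.5,0,0,0,0],
    [85,-36,-27.5,0,0,0,0],
    [85,-36,-27.5,0,0,0,0],
    [85,-36,-27.5,0,0,0,0],
    [85,-36,-27.5,0,0,0,0],
    [85,-36,-27.5,0,0,0,0],
    [85,-36,-27.5,0,0,0,0],
    [85,-36,-27.5,0,0,0,0],
    [85,-36,-27.5,0,0,0,0]
  ],
  "force": 80
}}

```text
time: 1.1
tool_pos: [467.3, 124.7, 225.2]
tcp_rot: [-179.6, -0.2, 154.8]
ft_force: [1.0, 0.9, 0.4]
finger_gap: 85.1
```

>>> {"op": "servo_tool", "data": {
  "motion": [
    [85,0,0,0,0,0,0.14],
    [85,0,0,0,0,0,0.14],
    [85,0,0,0,0,0,0.14],
    [85,0,0,0,0,0,0.14],
    [85,0,0,0,0,0,0.14],
    [85,0,0,0,0,0,0.14],
    [85,0,0,0,0,0,0.14],
    [85,0,0,0,0,0,0.14]
  ]
}}

```text
time: 1.9
tool_pos: [467.6, 116.0, 221.3]
tcp_rot: [-179.2, 0.5, 87.8]
ft_force: [0.1, 0.2, -0.1]
finger_gap: 84.7
```

```bash
python3 - <<'E'
from h import *
import pickle
s=sense();im=snapshot('wrist');cv2.imwrite('pics/w1.png',im);pickle.dump(s,open('w1.pkl','wb'))
E
```

>>> {"op": "servo_tool", "data": {
  "motion": [
    [85,-30,18,-4,0,0,0],
    [85,-30,18,-5,0,0,-0.03],
    [85,0,0,0,0,0,0],
    [85,0,0,0,0,0,0]
  ]
}}

```text
time: 2.35
tool_pos: [500.6, 53.4, 228.8]
tcp_rot: [-179.1, 0.4, 89.7]
ft_force: [-0.3, 0.5, -0.3]
finger_gap: 85.0
```

```bash
python3 - <<'E'
from h import *
import pickle
s=sense();im=snapshot('wrist');cv2.imwrite('pics/w2.png',im);pickle.dump(s,open('w2.pkl','wb'));print(s['tool_pos'],s['tcp_rot'],s['qd'])
cv2.imwrite('pics/w12.png',np.vstack([cv2.resize(cv2.imread('pics/w1.png'),(480,300)),cv2.resize(im,(480,300))]))
E
```

```text
[500.56886142  53.4119102  228.79557191] [-179.05234811    0.44266944   89.68655799] [-1.46611594  0.6140378  -0.73107457 -0.77455501 -0.30692714 -2.54503331]
```

View pics/w12.png

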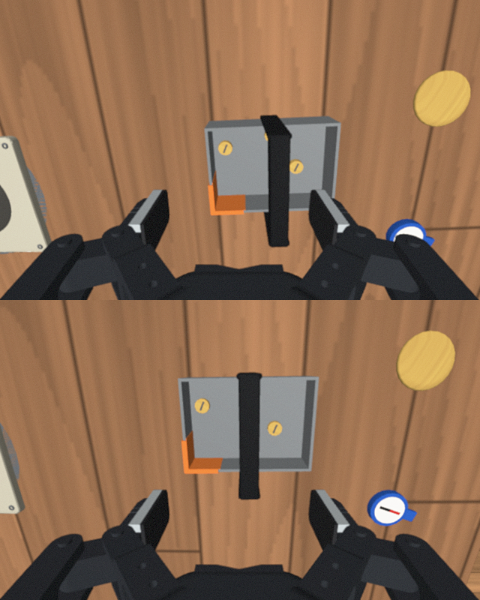

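The upper picture (w1) shows the bar obliquely. The lower one (w2) has the bar nearly along the view centreline, from about (249,74) to (250,199) half-scale, between the fingers. I'll triangulate its ends.

```bash
python3 - <<'E'
from h import *
import pickle
E={};C={}
for n,roi in(('w1',(270,140,400,340)),('w2',(300,90,370,275))):
    im=cv2.imread(f'pics/{n}.png');c=black(im,roi,60)[:,0];C[n]=cam('wrist',pickle.load(open(n+'.pkl','rb')))
    lo,hi=c[:,1].max(),c[:,1].min()
    def row(y):
        x=c[abs(c[:,1]-y)<=1,0];return x.min(),x.max()
    print(n,lo,hi,[row(y) for y in(hi+4,hi+30,(lo+hi)//2,lo-30,lo-4)])
    E[n]=(lo,hi,row(lo-4))
t=cv2.imread('pics/top0.png');ct=cam('top')
# -y end, top-face lower corners (w1,w2)
for k in(0,1):
    x,e=tri([ray(C[n],(E[n][2][k],E[n][0]+.5)) for n in E]);print('end corner',k,x,e)
# bar centre edges in w2 at z=120
for y in(E['w2'][1]+30,E['w2'][0]-30):
    im=cv2.imread('pics/w2.png');x=np.where(im[y,300:370].max(1)<60)[0]+300
    print([plane(C['w2'],(u,y),120).round(1) for u in(x.min()-.5,x.max()+.5)])
print('ends on z=120:',plane(C['w2'],(333,E['w2'][0]+1),120),plane(C['w2'],(332,E['w2'][1]),120))
E
```

```text
w1 328 154 [(np.int32(348), np.int32(372)), (np.int32(357), np.int32(387)), (np.int32(358), np.int32(385)), (np.int32(355), np.int32(383)), (np.int32(359), np.int32(384))]
w2 265 97 [(np.int32(316), np.int32(348)), (np.int32(319), np.int32(345)), (np.int32(320), np.int32(344)), (np.int32(320), np.int32(344)), (np.int32(319), np.int32(345))]
end corner 0 [498.87942483 -17.23646077 116.17047174] [np.float64(0.06993410590623436), np.float64(0.06993410590629157)]
end corner 1 [521.59507679 -15.84605913 118.55682046] [np.float64(0.22157346162313094), np.float64(0.22157346162313968)]
[array([499. , 103.9, 120. ]), array([519.6, 103.8, 120. ])]
[array([499.5,  14.1, 120. ]), array([520.6,  14.2, 120. ])]
ends on z=120: [511.22481692 -15.4396805  120.        ] [509.1375825  125.78527261 120.        ]
```

Bar measured 21 mm wide, 141 mm long, top at 117–120 mm, centre about (510, 55), as expected. I'll descend partway over it, levelling the tool.

>>> {"op": "servo_tool", "data": {
  "motion": [
    [85,2,9,20,-0.016,0.008,0],
    [85,0,0,25,0,0,0],
    [85,0,0,25,0,0,0],
    [85,0,0,10,0,0,0],
    [85,0,0,0,0,0,0]
  ]
}}

```text
time: 2.9
tool_pos: [508.2, 59.4, 146.7]
tcp_rot: [179.9, -0.1, 90.2]
ft_force: [0.7, 0.2, 0.7]
finger_gap: 84.9
```

```bash
python3 - <<'E'
from h import *
s=sense();im=snapshot('wrist');cv2.imwrite('pics/w3.png',im);print(s['tool_pos'],s['tcp_rot'])
C=cam('wrist',s)
for y in(100,150,200):
    x=np.where(im[y,240:400].max(1)<60)[0]+240
    print(y,x.min(),x.max(),[plane(C,(u,y),119).round(1) for u in(x.min()-.5,x.max()+.5)])
E
```

```text
[508.20194676  59.38033192 146.69886272] [ 1.79926253e+02 -8.28562806e-02  9.01643682e+01]Traceback (most recent call last):
  File "<stdin>", line 6, in <module>
    return umr_minimum(a, axis, None, out, keepdims, initial, where)
ValueError: zero-size array to reduction operation minimum which has no identity
```

View pics/w3.png

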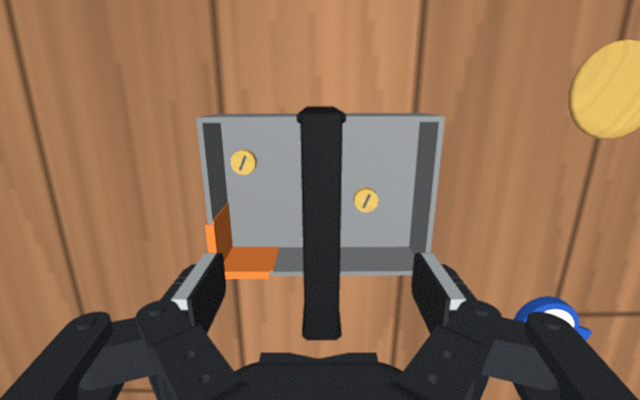

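Bar (302–342 px, centre 322) lies midway between the pads (about 222 and 415). One cap is hidden under the bar. Descending 58 mm and closing.

>>> {"op": "servo_tool", "data": {
  "motion": [
    [85,-4,1,20,0,0,0],
    [85,0,0,20,0,0,0],
    [85,0,0,15,0,0,0],
    [85,0,0,3,0,0,0],
    [85,0,0,0,0,0,0]
  ]
}}

```text
time: 3.45
tool_pos: [514.2, 56.8, 94.9]
tcp_rot: [179.3, -0.1, 90.3]
ft_force: [-0.0, 0.2, -0.2]
finger_gap: 84.6
```

>>> {"op": "servo_tool", "data": {
  "motion": [
    [85,-1,-4,5,0.01,0,0],
    [85,0,0,0,0,0,0]
  ]
}}

```text
time: 3.65
tool_pos: [511.0, 55.9, 91.4]
tcp_rot: [179.8, -0.1, 90.3]
ft_force: [0.5, -0.4, -0.2]
finger_gap: 84.7
```

>>> {"op": "servo_tool", "data": {
  "motion": [
    [40,0,0,1.5,0,0,0],
    [30,0,0,0,0,0,0],
    [25,0,0,0,0,0,0],
    [15,0,0,0,0,0,0],
    [10,0,0,0,0,0,0],
    [10,0,0,0,0,0,0],
    [10,0,0,0,0,0,0]
  ],
  "force": 90
}}

```text
time: 4.35
tool_pos: [512.2, 55.8, 91.9]
tcp_rot: [179.6, -0.1, 90.3]
ft_force: [0.8, -0.1, -0.8]
finger_gap: 21.2
```

Gripped at 21 mm. Lifting gently.

>>> {"op": "servo_tool", "data": {
  "motion": [
    [10,0,0,-4,0,0,0],
    [10,0,0,-8,0,0,0],
    [10,0,0,-12,0,0,0],
    [10,0,0,-15,0,0,0],
    [10,0,0,-15,0,0,0],
    [10,0,0,-15,0,0,0],
    [10,0,0,-15,0,0,0],
    [10,0,0,-15,0,0,0],
    [10,0,0,-15,0,0,0],
    [10,0,0,-15,0,0,0]
  ],
  "force": 90
}}

```text
time: 5.35
tool_pos: [507.3, 55.5, 226.5]
tcp_rot: [-179.8, -0.1, 90.3]
ft_force: [0.3, -0.0, -4.7]
finger_gap: 20.6
```

>>> {"op": "servo_tool", "data": {
  "motion": [
    [10,0,0,-20,0,0,0],
    [10,0,0,-20,0,0,0],
    [10,0,0,-20,0,0,0],
    [10,0,0,-15,0,0,0],
    [10,0,0,-10,0,0,0],
    [10,0,0,-5,0,0,0],
    [10,0,0,0,0,0,0]
  ]
}}

```text
time: 6.05
tool_pos: [507.0, 55.3, 326.7]
tcp_rot: [179.9, -0.1, 90.3]
ft_force: [0.2, -0.7, -5.1]
finger_gap: 20.4
```

>>> {"op": "servo_tool", "data": {
  "motion": [
    [10,0,0,0,-0.015,0.015,0],
    [10,0,0,0,-0.03,0.03,0],
    [10,0,0,0,-0.04,0.04,0],
    [10,0,0,0,-0.04,0.04,0],
    [10,0,0,0,-0.04,0.04,0],
    [10,0,0,0,-0.04,0.04,0],
    [10,0,0,0,-0.04,0.04,0],
    [10,0,0,0,-0.04,0.04,0],
    [10,0,0,0,-0.04,0.04,0],
    [10,0,0,0,-0.04,0.04,0]
  ],
  "force": 90
}}

```text
time: 7.05
tool_pos: [502.6, 55.8, 313.7]
tcp_rot: [157.9, -21.4, 94.4]
ft_force: [-0.4, -0.3, -5.6]
finger_gap: 20.2
```

```bash
python3 - <<'E'
from h import *
s=sense();print(s['tool_pos'],s['joint_pos']);R=Ro.from_euler('xyz',s['tcp_rot'],degrees=True).as_matrix();print(R[:,2],np.degrees(np.arccos(-R[2,2])))
E
```

```text
[502.58987593  55.76753962 313.68384187] [-19.40589622 -28.61632235 113.68303216  27.75502628  82.39172035
 -20.2448555 ]
[ 0.3489294   0.36647791 -0.86252085] 30.399187229289492
```

Tilted 30° in the right direction. Going on to about 40° and letting the caps settle.

>>> {"op": "servo_tool", "data": {
  "motion": [
    [10,0,0,0,-0.035,0.035,0],
    [10,0,0,0,-0.035,0.035,0],
    [10,0,0,0,-0.03,0.03,0],
    [10,0,0,0,-0.015,0.015,0],
    [10,0,0,0,0,0,0],
    [10,0,0,0,0,0,0],
    [10,0,0,0,0,0,0],
    [10,0,0,0,0,0,0]
  ],
  "force": 90
}}

```text
time: 7.85
tool_pos: [498.8, 53.7, 304.8]
tcp_rot: [150.3, -27.6, 97.1]
ft_force: [0.2, -0.0, -4.9]
finger_gap: 20.5
```

```bash
python3 - <<'E'
from h import *
import pickle
s=sense();print(s['tool_pos'],s['tcp_rot'],s['qd'].round(2) if hasattr(s['qd'],'round') else s['qd']);R=Ro.from_euler('xyz',s['tcp_rot'],degrees=True).as_matrix();print(R[:,2],np.degrees(np.arccos(-R[2,2])))
im=snapshot('wrist');cv2.imwrite('pics/w4.png',im);pickle.dump(s,open('w4.pkl','wb'))
t=snapshot('top');cv2.imwrite('pics/top4.png',t);d=snapshot('side');cv2.imwrite('pics/side4.png',d)
cv2.imwrite('pics/ts4.png',np.hstack([cv2.resize(t[170:310,230:370],(400,400),interpolation=3),cv2.resize(d[120:300,300:480],(400,400),interpolation=3)]))
E
```

```text
[498.77907167  53.67162058 304.78671456] [150.2705128  -27.62323942  97.11973509] [ 0.46  0.2  -0.36 -0.35  0.05  0.41]
[ 0.4421789   0.46098708 -0.76939504] 39.70040494176705
```

View pics/w4.png

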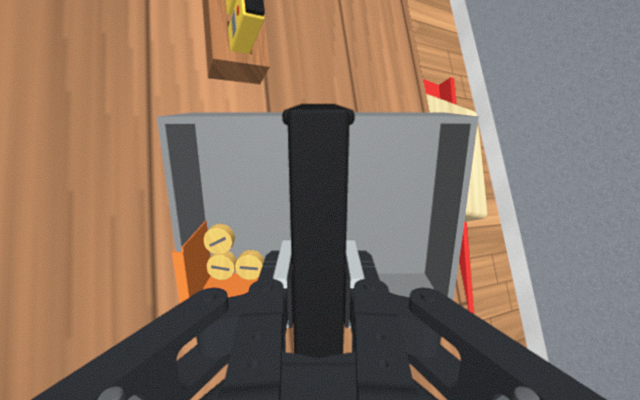

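View pics/side4.png

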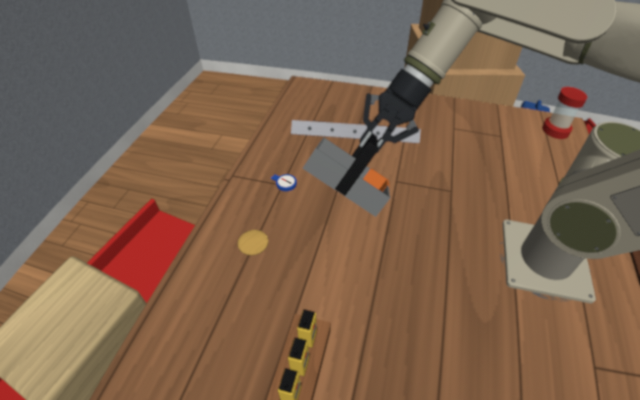

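Three caps at px (219,239), (221,264) and (249,264) sit together in the orange corner; bystanders are unmoved in the side view. I'll check for grip slip, clearance and stillness.

```bash
python3 - <<'E'
from h import *
import pickle
s=pickle.load(open('w4.pkl','rb'));p=camera_params('wrist');M=np.linalg.inv(p['tool_from_camera']);K,D,_,_=cam('wrist',s)
pts=np.array([[65,-90,42],[65,90,42],[71,0,-28.]])-[0,1,0]
q=cv2.projectPoints(pts,cv2.Rodrigues(M[:3,:3])[0],M[:3,3],K,D)[0][:,0];print('pred rim corners, bar end',q.round(0),'seen (161,117)(477,116)(318,105)')
R=Ro.from_euler('xyz',s['tcp_rot'],degrees=True).as_matrix()
for c in([-65,-90,92],[-65,90,92],[65,-90,92]):print(R@c+s['tool_pos'])
im=cv2.imread('pics/w4.png')
c=cam('wrist',s)
print('caps floor tool xy:')
T=p['tool_from_camera']
for uv in((219,239),(221,264),(249,264)):
    u=cv2.undistortPoints(np.array([[uv]],float),K,D)[0,0];d=T[:3,:3]@[u[0],u[1],1];o=T[:3,3];print((o+d*((92-4-10)-o[2])/d[2]).round(0))
b=sense();print(b['time'],b['tool_pos'],b['qd'],b['ft_force'])
for n in('top','side'):
    a0=cv2.imread(f'pics/{n}0.png');a=snapshot(n)
    rois={'top':[(145,200,225,240),(260,140,300,170),(340,140,365,172),(425,133,475,277)],'side':[(275,300,332,398),(235,225,272,258),(270,170,302,195)]}[n]
    print(n,[int((cv2.absdiff(a,a0)[y0:y1,x0:x1].max(2)>45).sum()) for x0,y0,x1,y1 in rois])
E
```

```text
pred rim corners, bar end [[156. 114.]
 [478. 114.]
 [317. 106.]] seen (161,117)(477,116)(318,105)
[466.48145523  49.78291753 164.32055507]
[626.71364333  28.08805322 243.40897874]
[452.20541811 164.07681099 224.59576293]
caps floor tool xy:
[-28. -74.  78.]
[-49. -75.  78.]
[-49. -53.  78.]
8.0 [498.80819311  53.70010745 304.87717821] [-0.16057843 -0.07729318  0.04535889  0.01741814  0.03743904  0.0385708 ] [-0.30590736 -0.65275875 -5.68223594]
top [0, 0, 0, 1]
side [0, 0, 0]
```

>>> {"op": "servo_tool", "data": {
  "motion": [
    [10,0,0,0,0,0,0],
    [10,0,0,0,0,0,0],
    [10,0,0,0,0,0,0],
    [10,0,0,0,0,0,0],
    [10,0,0,0,0,0,0],
    [10,0,0,0,0,0,0],
    [10,0,0,0,0,0,0]
  ],
  "force": 90
}}

```text
time: 8.8
tool_pos: [498.8, 53.7, 304.9]
tcp_rot: [150.2, -27.6, 97.1]
ft_force: [0.4, 0.1, -5.6]
finger_gap: 20.7
```

```bash
python3 -c "
from bench import *;print(hand_in());s=sense();print(s['time'],s['tool_pos'])"
```

```text
the job is handed in; nothing more can be done
None
the job is handed in; nothing more can be done
```

I gripped the tote by its handle with 90 N, lifted it and tilted it towards the orange corner. I then held it still and handed the job in at about 8.8 s.

**Last checks:**
- **Tilt:** 39.7° towards the orange corner.
- **Clearance:** the lowest corner is about 164 mm above the plank.
- **Caps:** all three sit together. One is in the corner itself, and the other two are up against it along the two walls.
- **Grip:** the tote's rim shows within about 6 px of where it should be, so I saw no sign of slip in the grip. The tool did not move during the last hold.
- **Bystanders:** before-and-after pictures show no change at the beacon stand, marker, compass or picket.

**One disagreement:** the first top-camera estimate put the handle about 6 mm nearer the robot than the wrist camera did. I used the wrist value, and the bar then sat centred between the pads.

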